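# Check the air-scribe reservoir with a push-on gauge

### The job

In the conservation lab, check that the squat air reservoir holds pressure: take the push-on gauge, press it straight down over the valve stem on top of the squat reservoir until its skirt sits fully home on the flange, and hold it there for a good second while the rod stands out of its top. Then stand the gauge upright on the floor of the shallow steel tray and let go. Do not press on or knock the tall reservoir.

Things in the scene. Friction and masses are not known exactly. Their poses are not given: they have to be found in the camera images.
- gauge_grip (a point): Grip point on the push-on gauge's axis, 54 mm above its bottom rim; z up. Bare aluminium, 0.13 to 0.22 kg, standing on its rim: hollow skirt 44 mm across (36 inside, open below) up to a flat shoulder at 30 mm; above it a ribbed round tube 26 mm across, from 30 to 72 mm, gripped from any side. Inside, 10 mm above the rim, a flat plunger 30 mm across carries the rod, whose end is at 77 mm at rest.
- gauge_rod (a joint): How far the gauge's rod (white, 10 mm thick) stands out of the tube beyond rest, m: 0 at rest, at most 0.017. It is sprung back in; pressed home on the charged valve it stands out about 8 to 16 mm, set by the hidden pressure and not by any extra force.
- squat_seat (a point): Centre of the top of the squat reservoir's flange (60 mm steel disc), 70 mm above the table; z up. Grey steel, 120 mm across, bolted down. Stem: brass sleeve 14 mm thick, 16 high, with an 8 mm steel pin, tip 28 mm above the flange, that the air holds up and that gives under 6 to 10 N. The plunger meets the pin with the rim 18 mm up; fully home the rim rests on the flange, the stem anywhere inside the skirt.
- tall: The tall reservoir, bolted down, origin at the centre of its underside: grey painted steel, 80 mm across, flange at 135 mm and tip of a similar stem at 163 mm height. Not to be pressed or knocked.
- tray_in (a point): Centre of the inner floor (5 mm above the table) of the shallow open steel tray, fixed to the table: 150 mm (its x) by 130 mm (its y) outside, walls 5 mm thick and 20 mm high in all; z up.
Mind the look-alikes: they are no part of the job. Leave any purple or red look-alike of the part that bears gauge_grip alone.

How it is judged:
On the way:
1. the gauge is fully home over the squat reservoir's stem (rim within 4 mm of the flange, at most 17 mm off its axis, upright within 10 degrees) with its rod out by more than 6 mm, for 0.5 s (z of gauge_grip in the frame of squat_seat below 0.058 m and horizontal distance between gauge_grip and squat_seat below 0.017 m and angle between gauge_grip's own z axis and vertical below 0.175 rad and value of joint gauge_rod above 0.006 m), for 0.5 s.
At the end, for the whole second after the job is handed in: The gauge stands upright (within 10 degrees) on its rim on the tray's inner floor (grip point within 5 mm of 54 mm above it), with its rod sprung back in (under 3 mm) (x of gauge_grip in the frame of tray_in between -0.07 and 0.07 m and y of gauge_grip in the frame of tray_in between -0.06 and 0.06 m and z of gauge_grip in the frame of tray_in between 0.049 and 0.059 m and angle between gauge_grip's own z axis and vertical below 0.175 rad and value of joint gauge_rod below 0.003 m); the robot touches nothing.
It fails at once if the tall reservoir is pressed or knocked (over 3 N) (contact force between tall and anything else above 3 N).
It also fails if it takes over 48 s, if anything falls off the work surface, if the arm or the gripper's body presses on something with over 40 N, if the wrist force passes 120 N, or if a joint passes its speed limit or range.

### The arm

A 6-joint arm with a two-finger parallel gripper is mounted at the origin on the work surface. World frame = base frame: x ahead of the robot, y to its left, z up, the work surface at z = 0. Lengths are in m, angles in rad, forces in N, time in s.
With the tool pointing down it reaches from about 0.3 to 1 m from the base axis. Payload 5.1 kg.
Tool frame: the origin (TCP) lies midway between the tips of the shut fingers; the grasp point (between the pads) lies behind it (robot.tcp_to_grasp is the z of the grasp point in the tool frame, in m); z points along the fingers, y is the line along which they close (so a half turn about z gives the same grasp; the last joint's range is limited). The gripper opens to 95 mm and grips with 3 to 60 N. Pads are 20 mm wide; open, the fingers measure 119 mm over their backs; the gripper's body (75 mm by 180 mm) begins 59 mm behind the grasp point.
Start: joints at [-1.296, 0.124, 1.65, -0, 1.367, -0.083], TCP at [0.228, -0.609, 0.215] pointing down, gripper open.
Joint ranges: [-2.61, 2.61], [-1.02, 2.33], [0.03, 2.71], [-1.35, 4.49], [0.32, 2.68], [-2.91, 2.91]. Speed limits (rad/s): [2.57, 2.57, 3.14, 3.14, 3.14, 3.14].

### API

Orientations are given as a 3x3 rotation matrix whose columns are the frame's x, y, z axes.
In Python, from plant import robot gives the robot as it stands.
- The arm moves only by the tool move_arm, never from a script. Its argument "plan" is one flat list of numbers, 7 for each row, row after row: the shift along the world's x, y, z scaled (see below), then the turn, a rotation vector about the world's x, y, z scaled (see below), then the opening, from 0 (shut) to 1 (fully open). In form: [x, y, z, rx, ry, rz, grip, x, y, z, rx, ry, rz, grip, ...]. A call has 1 to 20 rows; each row shifts and turns the commanded pose from where the row before left it; what a row does not reach is not made up. The controller multiplies each number of a shift by 40 mm and each number of a turn by 0.15 rad. A row lasts 1/8 s, in which the tool goes at most 62.5 mm and 10.7 degrees, less where a joint would pass 70% of its speed; a pose out of reach is approached as far as the arm can. A call with a number of a shift or a turn outside -1 to 1 is refused whole. A call with a gripper value outside its range is refused whole. The fingers move at their own pace and stop on an object; "newtons" is the grip in N (left out, the last holds). Time passes only in rows, so rows that do not move let the fingers close. It gives the time, the measured TCP pose, the force, the opening and the grip force at its end, in the units of the state.
- robot.state(): the state, without advancing time (a new reading comes with each control period).
- robot.grab_frame(name): name is "side" or "top" or "wrist"; returns a dict with "frame" (420x560x3 uint8, blue, green, red), "intrinsics" (3x3 intrinsics, pixels), "rvec" (rotation vector, rad) and "tvec" (3), from world to camera coordinates, as OpenCV has them; the wrist camera has in their place "T_tool_cam" (4x4, takes a point from camera to tool coordinates, whose origin is the TCP and whose axes are the flange's). Camera axes: x right, y down, z forward; pixel columns grow to the right and rows downward; lengths in m; the calibration is good to about 2 mm. A picture is of the moment at which its call begins: read the wrist's pose just before it. There is no depth.
- robot.finish_job(): hands the job in; it is judged then, once.
The state is a dict: "time": time; "qpos": joint angles; "qd": joint speeds; "tau": joint torques, N m; "ee_pos": TCP position; "orientation": TCP orientation; "wrist_force": force on the tool from outside, world axes, zero at the start; "torque": the same for the moment, N m; "finger_gap": opening from 0.0 (shut) to 1.0 (fully open); "gripper_force": force on a finger pad.
Only numpy, scipy, OpenCV 4.12 (cv2) and the standard library are available. Lean on these libraries where they do the work, as an engineer would, in place of code of your own. Each camera call takes 0.05 s, during which the arm holds its last target. There are 200 camera calls.

## Working session

There is one attempt and no reset: what is moved stays moved. The work goes in short steps, Python scripts to look and compute and a tool call to move; the robot and the scene stay as the last step left them, time stands still between calls to the robot, and variables do not carry over. Pictures are saved under pics/ and viewed, at most 10 in all, crops included, and the job is handed in when it is done.

Besides the shell and the picture viewer there is one more tool, called after "Call:" by a JSON object that holds its "op" and its "data", one argument or row to a line. move_arm: Moves the arm, as the interface text tells. Shifts and turns lie within -1 to 1; 1 stands for 40 mm of shift or 0.15 rad of turn. Its arguments: {"type":"object","properties":{"plan":{"type":"array","items":{"type":"number"}},"newtons":{"type":"number"}},"required":["plan"]}

```bash
mkdir -p pics; ls; cat > h.py <<'E'
import numpy as np, cv2
from plant import robot
def grab(n, save=None):
    s=robot.state(); f=robot.grab_frame(n)
    if save: cv2.imwrite('pics/'+save,f['frame'])
    K=np.array(f['intrinsics'])
    if n=='wrist':
        T=np.eye(4);T[:3,:3]=s['orientation'];T[:3,3]=s['ee_pos']
        M=np.linalg.inv(T@np.array(f['T_tool_cam']))
    else:
        M=np.eye(4);M[:3,:3]=cv2.Rodrigues(np.array(f['rvec'],float))[0];M[:3,3]=np.ravel(f['tvec'])
    np.savez('pics/cam_%s.npz'%n,K=K,M=M)
    return f['frame'],K,M
def ray(n,uv,z):
    d=np.load('pics/cam_%s.npz'%n);K,M=d['K'],d['M']
    R=M[:3,:3];c=-R.T@M[:3,3];v=R.T@np.linalg.inv(K)@[uv[0],uv[1],1.]
    return c+v*(z-c[2])/v[2]
def proj(n,p):
    d=np.load('pics/cam_%s.npz'%n);q=d['M'][:3,:3]@np.array(p)+d['M'][:3,3];q=d['K']@q;return q[:2]/q[2]
E
python3 - <<'E'
from h import *
for n in('top','side'): f,K,M=grab(n,n+'1.png'); print(n,-M[:3,:3].T@M[:3,3])
s=robot.state();print(s['time'],s['orientation'],robot.tcp_to_grasp)
E
```

```text
pics
top [ 0.44047238 -0.02988633  0.77035325]
side [ 0.25049753 -0.36096644  0.6142718 ]
0.1 [[ 9.36681973e-01  3.50180809e-01 -5.30902434e-04]
 [ 3.50181182e-01 -9.36680198e-01  1.82902982e-03]
 [ 1.43205346e-04 -1.89913131e-03 -9.99998186e-01]] -0.0188
```

View pics/top1.png

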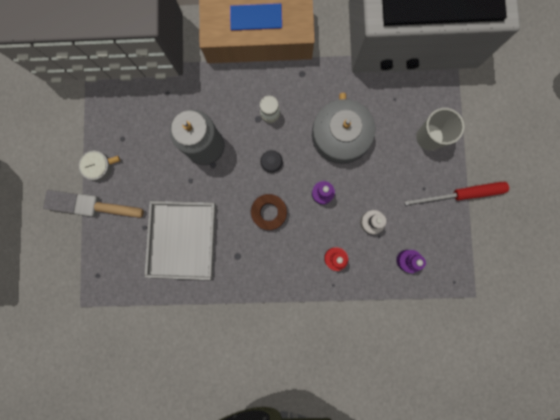

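View pics/side1.png

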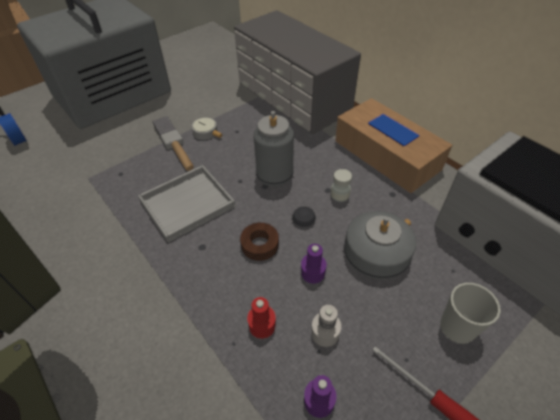

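Gauge candidates in the top view are the bare white/silver one (374,222), purple (323,192) and (411,262), red (337,260), and a white jar (270,108). The bare aluminium one at (374,222) fits. The squat reservoir is at (345,128), the tall one at (190,130) and the tray at (181,240). I'll check the choice in a crop.

```bash
python3 - <<'E'
from h import *
a=cv2.imread('pics/top1.png');b=cv2.imread('pics/side1.png')
c=np.hstack([cv2.resize(a[190:260,340:410],(380,380),interpolation=2),cv2.resize(b[290:360,290:360],(380,380),interpolation=2)])
cv2.imwrite('pics/crop1.png',c)
p=lambda *x:print(x[0],np.round(ray(*x[1:]),3))
p('gauge rodtop top','top',(379,222),.077); p('gauge shoulder/base','top',(373,223),.02)
p('gauge side rod','side',(327,313),.077)
p('flange top','top',(346,125),.07);p('flange side','side',(384,231),.07)
p('tip top','top',(347,125),.098)
p('tall top','top',(190,129),.135);p('tall side','side',(273,126),.135)
for uv in((148,204),(214,203),(147,277),(212,279)):p('tray','top',uv,.02)
for uv in((140,203),(201,171),(232,203),(175,236)):p('trayS','side',uv,.02)
E
```

```text
gauge rodtop top [ 0.467 -0.194  0.077]
gauge shoulder/base [ 0.468 -0.196  0.02 ]
gauge side rod [ 0.467 -0.196  0.077]
flange top [ 0.65  -0.144  0.07 ]
flange side [ 0.648 -0.148  0.07 ]
tip top [ 0.641 -0.141  0.098]
tall top [0.633 0.132 0.135]
tall side [0.634 0.129 0.135]
tray [0.519 0.246 0.02 ]
tray [0.516 0.114 0.02 ]
tray [0.376 0.247 0.02 ]
tray [0.369 0.12  0.02 ]
trayS [0.372 0.229 0.02 ]
trayS [0.513 0.228 0.02 ]
trayS [0.511 0.11  0.02 ]
trayS [0.383 0.112 0.02 ]
```

View pics/crop1.png

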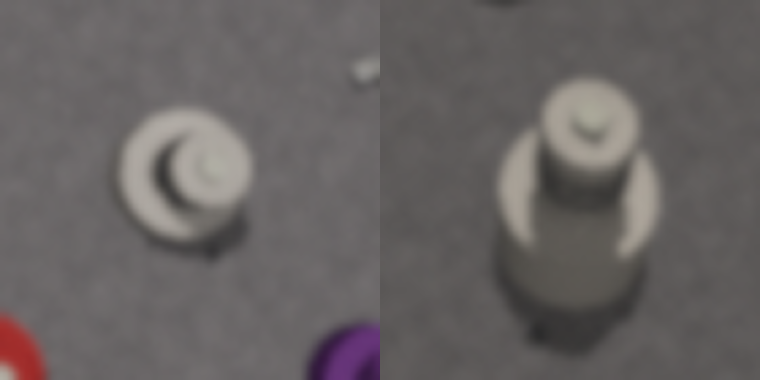

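The crop shows the bare gauge with flat shoulder, tube and rod, at world (0.467, -0.195). Both views agree on this, and also put the squat seat near (0.649, -0.146) and the tray near (0.445, 0.173). Next I move above the gauge and turn the tool so that its y lies along world y.

Call:
{"op": "move_arm", "data": {
  "plan": [0.54, 0.94, 0, 0, 0, -0.8, 1, 0.54, 0.94, 0, 0, 0, -0.8, 1, 0.54, 0.94, 0, 0, 0, -0.8, 1, 0.54, 0.94, 0, 0, 0, 0, 1, 0.54, 0.94, 0, 0, 0, 0, 1, 0.54, 0.94, 0, 0, 0, 0, 1, 0.54, 0.94, 0, 0, 0, 0, 1, 0.54, 0.94, 0, 0, 0, 0, 1, 0.54, 0.94, 0, 0, 0, 0, 1, 0.54, 0.94, 0, 0, 0, 0, 1, 0.54, 0.94, 0, 0, 0, 0, 1, 0, 0, 0, 0, 0, 0, 1, 0, 0, 0, 0, 0, 0, 1],
  "newtons": 25
}}

```text
time: 1.72
ee_pos: [0.4649, -0.1954, 0.2143]
orientation: [[1.0, -0.002, -0.001], [-0.002, -1.0, -0.0], [-0.001, 0.0, -1.0]]
wrist_force: [0.1, -0.4, 0.5]
finger_gap: 0.998
gripper_force: 0.0
```

```bash
python3 - <<'E'
from h import *
f,K,M=grab('wrist','w1.png')
s=robot.state();print(s['time'],s['ee_pos'],s['orientation'][:,1],s['wrist_force'])
print(proj('wrist',[.467,-.195,.077]),proj('wrist',[.467,-.195,.03]))
E
```

```text
1.775 [ 0.4647277  -0.19581873  0.21434272] [-2.89146636e-03 -9.99995814e-01  1.03155625e-04] [-0.18503014 -0.06885434  0.20739738]
[285.24613265 202.99500102] [285.3231562  190.19641355]
```

View pics/w1.png

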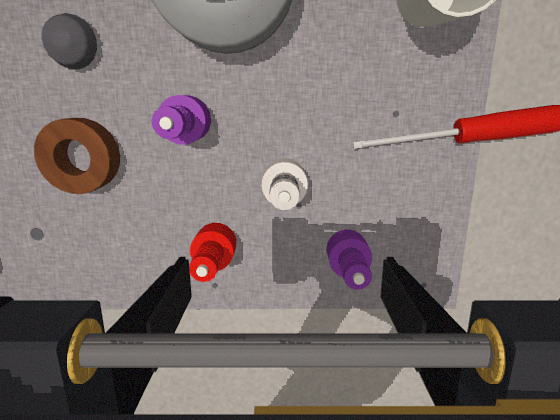

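The wrist view shows the gauge rod at (284,197) and its shoulder circle centred at (285,184). Predictions were (285,203) and (285,190), so x needs a small correction.

```bash
python3 - <<'E'
from h import *
print(ray('wrist',(284.3,197.3),.077),ray('wrist',(285,185),.03))
for n,uv in dict(red=(202,271),pur1=(166,123),pur2=(358,279)).items():print(n,ray('wrist',uv,.077))
E
```

```text
[ 0.47193549 -0.19421912  0.077     ] [ 0.47208765 -0.19470222  0.03      ]
red [ 0.40445772 -0.12075021  0.077     ]
pur1 [ 0.5325435  -0.10100138  0.077     ]
pur2 [ 0.39637032 -0.26004728  0.077     ]
```

Call:
{"op": "move_arm", "data": {
  "plan": [0.14, 0.03, -0.9, 0, 0, 0, 1, 0, 0, -0.9, 0, 0, 0, 1, 0, 0, -0.9, 0, 0, 0, 1, 0, 0, -0.9, 0, 0, 0, 1, 0, 0, -0.5, 0, 0, 0, 1, 0, 0, -0.3, 0, 0, 0, 1, 0, 0, 0, 0, 0, 0, 1, 0, 0, 0, 0, 0, 0, 0, 0, 0, 0, 0, 0, 0, 0, 0, 0, 0, 0, 0, 0, 0, 0, 0, 0, 0, 0, 0, 0, 0, 0, 0, 0, 0, 0, 0, 0, 0, 0, 0, 0, 0, 0],
  "newtons": 30
}}

```text
time: 3.4
ee_pos: [0.4708, -0.194, 0.0386]
orientation: [[1.0, -0.002, -0.0], [-0.002, -1.0, 0.0], [-0.0, -0.0, -1.0]]
wrist_force: [-0.5, 0.1, 0.7]
finger_gap: 0.426
gripper_force: 0.0
```

Still closing. I'll wait a little, then lift to a TCP height of about 0.22.

Call:
{"op": "move_arm", "data": {
  "plan": [0, 0, 0, 0, 0, 0, 0, 0, 0, 0, 0, 0, 0, 0, 0, 0, 0, 0, 0, 0, 0, 0, 0, 0, 0, 0, 0, 0, 0, 0, 0, 0, 0, 0, 0, 0, 0, 0.5, 0, 0, 0, 0, 0, 0, 0.9, 0, 0, 0, 0, 0, 0, 0.9, 0, 0, 0, 0, 0, 0, 0.9, 0, 0, 0, 0, 0, 0, 0.9, 0, 0, 0, 0, 0, 0, 0.4, 0, 0, 0, 0, 0, 0, 0, 0, 0, 0, 0]
}}

```text
time: 4.9
ee_pos: [0.4711, -0.1942, 0.2192]
orientation: [[1.0, -0.002, 0.001], [-0.002, -1.0, -0.001], [0.001, 0.001, -1.0]]
wrist_force: [-0.5, 0.6, -3.0]
finger_gap: 0.268
gripper_force: 30.0
```

Gripped (25.5 mm). I move toward the squat reservoir and take a closer look.

Call:
{"op": "move_arm", "data": {
  "plan": [0.8, 0.4, 0, 0, 0, 0, 0, 0.8, 0.4, 0, 0, 0, 0, 0, 0.8, 0.4, 0, 0, 0, 0, 0, 0, 0, 0, 0, 0, 0, 0, 0, 0, 0, 0, 0, 0, 0]
}}

```text
time: 5.52
ee_pos: [0.5656, -0.1458, 0.2164]
orientation: [[1.0, -0.002, -0.004], [-0.002, -1.0, 0.001], [-0.004, -0.001, -1.0]]
wrist_force: [0.1, -0.7, -1.5]
finger_gap: 0.268
gripper_force: 30.0
```

```bash
python3 - <<'E'
from h import *
f,K,M=grab('wrist','w2.png')
s=robot.state();print(s['time'],s['ee_pos'],s['wrist_force'])
for p in([.649,-.146,.07],[.649,-.146,.098]):print(proj('wrist',p))
E
```

```text
5.575 [ 0.56560023 -0.1461075   0.21698642] [ 0.42089055 -0.02182307 -1.32147698]
[285.90936689 101.32552273]
[285.87214167 101.61511364]
```

View pics/w2.png

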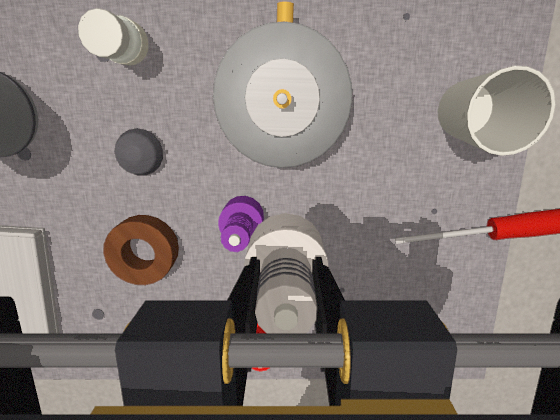

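Flange centre in the wrist view is at (283,97.5) and the stem tip at (282,100), so the seat is near (0.652, -0.143). I move over it and lower to just above the pin.

Call:
{"op": "move_arm", "data": {
  "plan": [0.72, 0.02, 0, 0, 0, 0, 0, 0.72, 0.02, 0, 0, 0, 0, 0, 0.72, 0.02, 0, 0, 0, 0, 0, 0, 0, -0.6, 0, 0, 0, 0, 0, 0, -0.6, 0, 0, 0, 0, 0, 0, -0.4, 0, 0, 0, 0, 0, 0, 0, 0, 0, 0, 0, 0, 0, 0, 0, 0, 0, 0]
}}

```text
time: 6.58
ee_pos: [0.6536, -0.144, 0.1558]
orientation: [[1.0, -0.003, 0.002], [-0.003, -1.0, -0.0], [0.002, 0.0, -1.0]]
wrist_force: [-0.1, 0.6, -1.6]
finger_gap: 0.27
gripper_force: 30.0
```

```bash
python3 - <<'E'
from h import *
s=robot.state();print(s['time'],s['ee_pos'],s['wrist_force'])
f,K,M=grab('side'); cv2.imwrite('pics/s2.png',cv2.resize(f[140:290,310:460],(600,600),interpolation=2))
E
```

```text
6.575 [ 0.65357332 -0.14400471  0.15583829] [-0.12415757  0.5958247  -1.59699678]
```

View pics/s2.png

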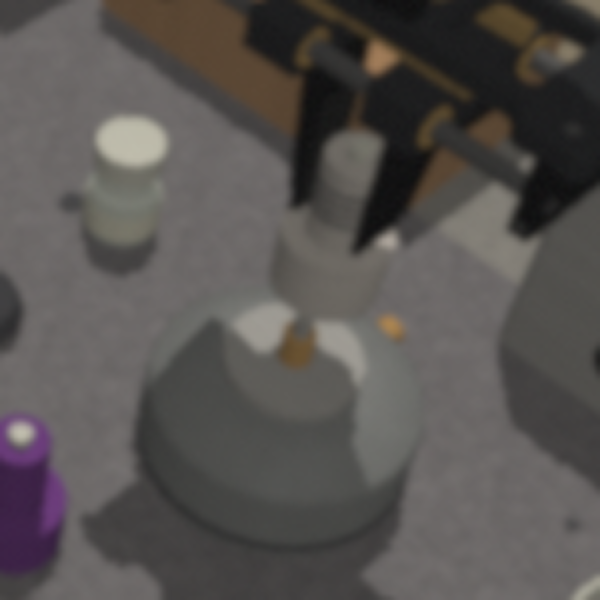

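```bash
python3 - <<'E'
from h import *
c=lambda p:np.round((proj('side',p)-[310,140])*4)
for x,y in((.6536,-.144),(.648,-.148)):
  print([(z,c([x,y,z])) for z in(.07,.098,.117,.147,.194)])
for uv in((297,362),(302,322)):
  print(ray('side',np.array(uv)/4+[310,140],.07 if uv[1]>350 else .098))
print('rodtop/rim',ray('side',np.array((352,148))/4+[310,140],.194))
E
```

```text
[(0.07, array([297., 351.])), (0.098, array([310., 309.])), (0.117, array([319., 279.])), (0.147, array([333., 229.])), (0.194, array([359., 143.]))]
[(0.07, array([296., 364.])), (0.098, array([308., 322.])), (0.117, array([317., 292.])), (0.147, array([332., 242.])), (0.194, array([358., 156.]))]
[ 0.64909682 -0.14760223  0.07      ]
[ 0.64602593 -0.14630262  0.098     ]
rodtop/rim [ 0.64958046 -0.14411118  0.194     ]
```

The crop shows the gauge above the brass stem; relative to each other they agree within about 3 mm, well inside the 11 mm slack. I press down slowly.

Call:
{"op": "move_arm", "data": {
  "plan": [-0.03, -0.05, -0.3, 0, 0, 0, 0, 0, 0, -0.3, 0, 0, 0, 0, 0, 0, -0.2, 0, 0, 0, 0, 0, 0, -0.1, 0, 0, 0, 0, 0, 0, -0.1, 0, 0, 0, 0, 0, 0, -0.1, 0, 0, 0, 0, 0, 0, 0, 0, 0, 0, 0],
  "newtons": 50
}}

```text
time: 7.5
ee_pos: [0.6517, -0.1456, 0.1114]
orientation: [[1.0, -0.002, -0.001], [-0.002, -1.0, 0.0], [-0.001, -0.0, -1.0]]
wrist_force: [-4.7, 0.4, 7.2]
finger_gap: 0.266
gripper_force: 50.0
```

Call:
{"op": "move_arm", "data": {
  "plan": [0, 0, -0.05, 0, 0, 0, 0, 0, 0, -0.05, 0, 0, 0, 0, 0, 0, 0, 0, 0, 0, 0, 0, 0, 0, 0, 0, 0, 0]
}}

```text
time: 8.0
ee_pos: [0.652, -0.1457, 0.1087]
orientation: [[1.0, -0.002, -0.0], [-0.002, -1.0, -0.0], [-0.0, 0.0, -1.0]]
wrist_force: [-6.1, 0.8, 8.0]
finger_gap: 0.267
gripper_force: 50.0
```

Call:
{"op": "move_arm", "data": {
  "plan": [0, 0, -0.05, 0, 0, 0, 0, 0, 0, -0.05, 0, 0, 0, 0, 0, 0, 0, 0, 0, 0, 0, 0, 0, 0, 0, 0, 0, 0]
}}

```text
time: 8.5
ee_pos: [0.6523, -0.1457, 0.1086]
orientation: [[1.0, -0.002, 0.0], [-0.002, -1.0, -0.0], [0.0, 0.0, -1.0]]
wrist_force: [-12.9, 3.0, 22.3]
finger_gap: 0.268
gripper_force: 50.0
```

```bash
python3 - <<'E'
from h import *
s=robot.state();print(s['time'],s['ee_pos'],s['wrist_force'],s['torque'])
f,K,M=grab('side'); cv2.imwrite('pics/s3.png',cv2.resize(f[140:290,310:460],(600,600),interpolation=2))
E
```

```text
8.5 [ 0.65227477 -0.14567806  0.10862463] [-12.94991487   2.97587982  22.26388991] [0.78454864 2.65147988 0.0098799 ]
```

View pics/s3.png

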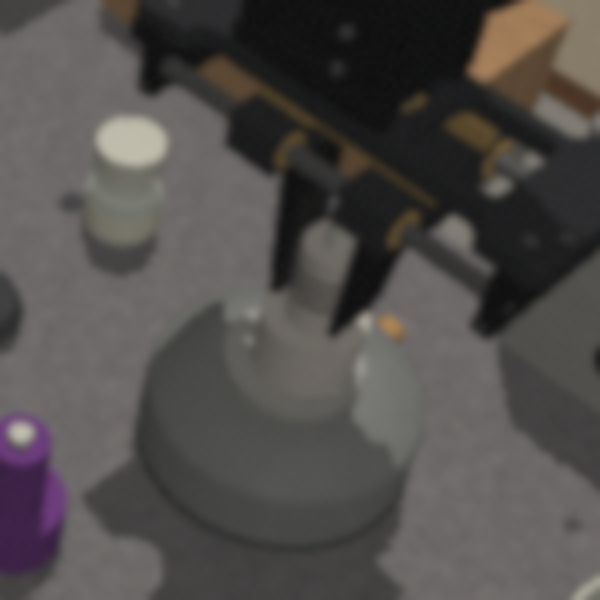

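Home: the TCP stopped at 0.1086 as predicted, the force rose, and the rod is visible at crop (330,205). I hold there for more than a second.

Call:
{"op": "move_arm", "data": {
  "plan": [0, 0, -0.02, 0, 0, 0, 0, 0, 0, 0, 0, 0, 0, 0, 0, 0, 0, 0, 0, 0, 0, 0, 0, 0, 0, 0, 0, 0, 0, 0, 0, 0, 0, 0, 0, 0, 0, 0, 0, 0, 0, 0, 0, 0, 0, 0, 0, 0, 0, 0, 0, 0, 0, 0, 0, 0, 0, 0, 0, 0, 0, 0, 0, 0, 0, 0, 0, 0, 0, 0, 0, 0, 0, 0, 0, 0, 0, 0, 0, 0, 0, 0, 0, 0]
}}

```text
time: 10.05
ee_pos: [0.6524, -0.1457, 0.1086]
orientation: [[1.0, -0.002, 0.0], [-0.002, -1.0, -0.0], [0.0, 0.0, -1.0]]
wrist_force: [-14.1, 3.1, 27.0]
finger_gap: 0.27
gripper_force: 50.0
```

```bash
python3 - <<'E'
from h import *
f,K,M=grab('wrist'); cv2.imwrite('pics/w3.png',f)
print([np.round(proj('wrist',[.652,-.1457,.07+z])) for z in(.072,.077,.085,.09)])
E
```

```text
[array([286., 317.]), array([285., 324.]), array([285., 336.]), array([285., 344.])]
```

View pics/w3.png

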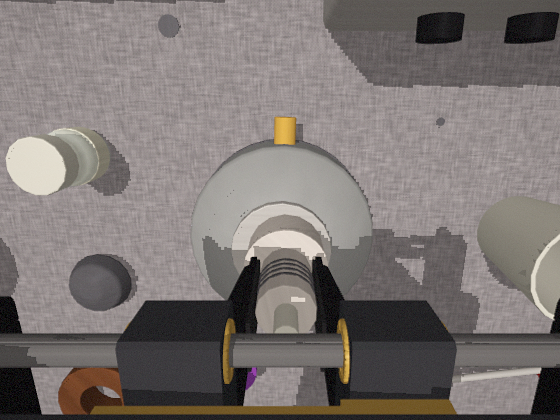

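The wrist view shows the skirt flat on the flange, with the rod standing well out at (285,305-333). I lift off, go back in x first to keep clear of the tall reservoir, then cross to the tray.

Call:
{"op": "move_arm", "data": {
  "plan": [0, 0, 0.4, 0, 0, 0, 0, 0, 0, 0.8, 0, 0, 0, 0, 0, 0, 0.9, 0, 0, 0, 0, 0, 0, 0.8, 0, 0, 0, 0, -0.86, 0, 0, 0, 0, 0, 0, -0.86, 0, 0, 0, 0, 0, 0, -0.86, 0, 0, 0, 0, 0, 0, -0.86, 0, 0, 0, 0, 0, 0, -0.86, 0, 0, 0, 0, 0, 0, -0.86, 0, 0, 0, 0, 0, 0, 0, 1, 0, 0, 0, 0, 0, 0, 1, 0, 0, 0, 0, 0, 0, 1, 0, 0, 0, 0, 0, 0, 1, 0, 0, 0, 0, 0, 0, 1, 0, 0, 0, 0, 0, 0, 1, 0, 0, 0, 0, 0, 0, 1, 0, 0, 0, 0, 0, 0, 1, 0, 0, 0, 0, 0, 0, 0, 0, 0, 0, 0, 0]
}}

```text
time: 12.48
ee_pos: [0.4453, 0.1764, 0.2173]
orientation: [[1.0, 0.002, -0.0], [0.002, -1.0, 0.0], [-0.0, -0.0, -1.0]]
wrist_force: [-0.2, 0.2, -2.8]
finger_gap: 0.27
gripper_force: 50.0
```

```bash
python3 - <<'E'
from h import *
s=robot.state();print(s['time'],s['ee_pos'],s['wrist_force'])
f,K,M=grab('side','s4.png')
E
```

```text
12.475 [0.44531231 0.17635284 0.21733749] [-0.19732694  0.20078228 -2.84414808]
```

View pics/s4.png

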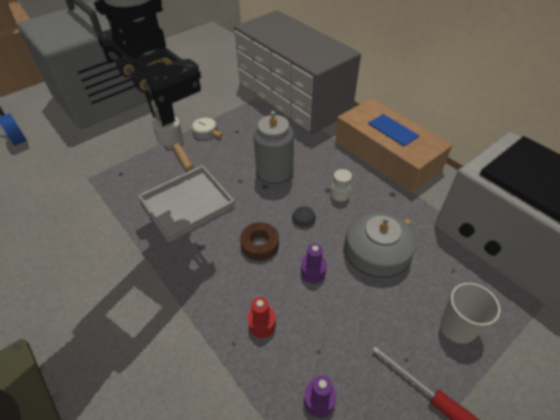

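The gauge hangs upright above the tray (side view, gauge at (168,130), tray at (187,203)). I lower to the floor (TCP about 0.044).

Call:
{"op": "move_arm", "data": {
  "plan": [0, 0, -0.9, 0, 0, 0, 0, 0, 0, -0.9, 0, 0, 0, 0, 0, 0, -0.9, 0, 0, 0, 0, 0, 0, -0.9, 0, 0, 0, 0, 0, 0, -0.5, 0, 0, 0, 0, 0, 0, -0.15, 0, 0, 0, 0, 0, 0, -0.05, 0, 0, 0, 0, 0, 0, -0.05, 0, 0, 0, 0, 0, 0, 0, 0, 0, 0, 0, 0, 0, 0, 0, 0, 0, 0]
}}

```text
time: 13.78
ee_pos: [0.446, 0.1745, 0.0445]
orientation: [[1.0, -0.002, 0.001], [-0.002, -1.0, 0.0], [0.001, -0.0, -1.0]]
wrist_force: [-0.7, -0.5, -1.8]
finger_gap: 0.266
gripper_force: 50.0
```

Call:
{"op": "move_arm", "data": {
  "plan": [0, 0, -0.03, 0, 0, 0, 0, 0, 0, -0.02, 0, 0, 0, 0, 0, 0, 0, 0, 0, 0, 0, 0, 0, 0, 0, 0, 0, 0]
}}

```text
time: 14.28
ee_pos: [0.4462, 0.1746, 0.0436]
orientation: [[1.0, -0.002, 0.0], [-0.002, -1.0, -0.0], [0.0, 0.0, -1.0]]
wrist_force: [-3.9, -1.4, 7.5]
finger_gap: 0.264
gripper_force: 50.0
```

Touching the floor. I open the gripper and retreat straight up.

Call:
{"op": "move_arm", "data": {
  "plan": [0, 0, 0, 0, 0, 0, 0.7, 0, 0, 0, 0, 0, 0, 0.7, 0, 0, 0, 0, 0, 0, 0.7, 0, 0, 0, 0, 0, 0, 0.7, 0, 0, 0, 0, 0, 0, 0.7, 0, 0, 0, 0, 0, 0, 0.7, 0, 0, 0, 0, 0, 0, 0.7, 0, 0, 0, 0, 0, 0, 0.7, 0, 0, 0.4, 0, 0, 0, 0.7, 0, 0, 0.8, 0, 0, 0, 0.7, 0, 0, 0.9, 0, 0, 0, 0.7, 0, 0, 0.9, 0, 0, 0, 0.7, 0, 0, 0.9, 0, 0, 0, 0.7, 0, 0, 0, 0, 0, 0, 0.7, 0, 0, 0, 0, 0, 0, 0.7]
}}

```text
time: 16.15
ee_pos: [0.4453, 0.1743, 0.1977]
orientation: [[1.0, -0.002, -0.0], [-0.002, -1.0, -0.0], [-0.0, 0.0, -1.0]]
wrist_force: [-0.2, -0.3, -0.6]
finger_gap: 0.701
gripper_force: 0.0
```

```bash
python3 - <<'E'
from h import *
s=robot.state();print(s['time'],s['ee_pos'],s['finger_gap'],s['wrist_force'])
f,K,M=grab('side'); cv2.imwrite('pics/s5.png',cv2.resize(f[100:250,110:260],(600,600),interpolation=2))
E
```

```text
16.15 [0.44531    0.1742766  0.19774941] 0.7012914996287753 [-0.17520829 -0.30657076 -0.56615677]
```

View pics/s5.png

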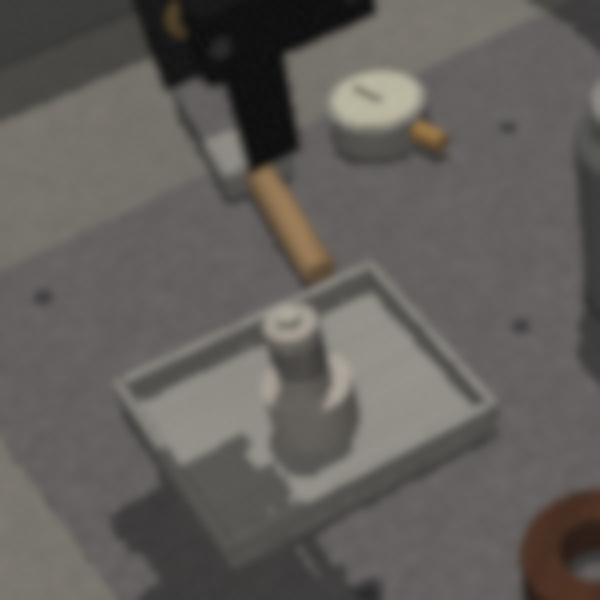

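The gauge stands upright near the middle of the tray (crop (310,400)) with its rod in, and the gripper is clear. I hand the job in.

```bash
python3 -c "
from plant import robot
print(robot.finish_job())"
```

```text
the job is handed in; nothing more can be done
None
```

The gauge was pressed home on the squat reservoir and held for over a second with its rod out, then stood upright in the tray and released; the job was handed in at about 16 s, and no verdict came back.

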